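Put the brick press valve into float

TASK

Two hydraulic hand valves stand on the bench. Push the lever with the crossbar grip forward, away from the robot, past its stiff detent until it snaps fully home in the float notch at the end of its travel and stays there. Leave the ball-knobbed lever of the other valve as it is.

Things in the scene. Friction and masses are not known exactly. Their poses are not given: they have to be found in the camera images.
- press_lever (a joint): Angle of the crossbar lever, rad: 0 fully back (leaning 0.425 rad backward), 0.425 upright, 0.85 at the end stop in the float notch. Starts at 0 to 0.3. Up to 0.55 it moves lightly (1 N at the grip) and stays where left. The detent begins at about 0.56 and takes about 10 N at the grip; past its crest at 0.70 it drives the lever to 0.85 and holds it; let go before the crest, it springs back.
- press_grip (a point): Centre of the crossbar grip: a level black bar, 70 mm long, 20 mm in diameter, across the top of a 12 mm steel rod like a T. It turns with the lever: y along the bar, z up along the rod, x the way the grip moves when pushed forward. 150 mm from the pivot; 215 mm above the bench at both ends of the travel, 228 mm when upright.
- press_valve: The crossbar lever's valve: grey block on a dark 160 x 90 mm foot plate fixed to the bench, four pipes at its sides, two round steel cheeks on top (114 mm high). Origin at the centre of its underside, z up, x level, the way the lever is pushed forward (within 0.3 rad of straight away from the robot). The lever's pivot is 78 mm above the origin, along y.
- lift_grip (a point): Centre of the black ball knob, 38 mm in diameter, at the top of the lever of the other valve, which is otherwise built the same. This lever must be left as it is.

How it is judged:
At the end, for the whole second after the job is handed in: The crossbar lever rests in the float notch at the end of its travel (angle over 0.79 rad of 0.85), and the ball knob of the other lever is within 20 mm of where it was at the start (value of joint press_lever above 0.79 rad and velocity of joint press_lever below 0.05 rad/s and distance of lift_grip from where it was at the start of the episode below 0.02 m); the robot touches nothing.
It fails at once if the ball-knobbed lever is moved (its knob by more than 20 mm) (distance of lift_grip from where it was at the start of the episode above 0.02 m).
It also fails if it takes over 32 s, if anything falls off the work surface, if the arm or the gripper's body presses on something with over 40 N, if the wrist force passes 120 N, or if a joint passes its speed limit or range.

ROBOT

A 6-joint arm with a two-finger parallel gripper is mounted at the origin on the work surface; the furniture and walls round the work are solid. World frame = base frame: x ahead of the robot, y to its left, z up, the work surface at z = 0. Lengths are in m, angles in rad, forces in N, time in s.
With the tool pointing down it reaches from about 0.325 to 0.775 m from the base axis. Payload 5.5 kg.
Tool frame: the origin (TCP) lies midway between the tips of the shut fingers; the grasp point (between the pads) lies 19 mm behind it; z points along the fingers, x is the direction in which the jaws open and shut, and the axes are right-handed (so a half turn about z gives the same grasp; the last joint's range is limited). The gripper opens to 85 mm and grips with 20 to 120 N. Pads are 22 mm wide; open, the fingers measure 114 mm over their backs; the gripper's body (76 mm by 85 mm) begins 54 mm behind the grasp point. The pads swing forward as they close: fully open they stand 13 mm farther back than shut.
Start: joints at [-1.304, 0.091, 1.231, -0, 1.82, -0.057], TCP at [0.191, -0.569, 0.231] pointing down, gripper open.
Joint ranges: [-2.87, 2.87], [-0.86, 2.18], [0.17, 2.46], [-1.51, 4.65], [0.06, 2.69], [-2.65, 2.65]. Speed limits (rad/s): [2.57, 2.57, 3.01, 3.14, 3.14, 3.14].

INTERFACE

Orientations are given as a 3x3 rotation matrix whose columns are the frame's x, y, z axes.
In Python, from station import manip, claw, imaging, workorder gives the robot as it stands. Calls block until the motion is done:
- manip.move_pose(position, orientation): joint-space move of the TCP to a pose.
- manip.movel(position, feed=0.15, attitude=None): straight line of the TCP; attitude=None keeps the orientation; feed is the mean speed in m/s.
- manip.move_joints(angles): joint-space move.
- claw.set_gripper(opening, force=None): finger opening in m; force is the grip in N (None keeps the last); returns when the fingers have stopped.
- manip.wait(seconds).
- manip.ik(position, orientation): joint angles nearest the present ones, or None.
- manip.get_obs(): the state.
- imaging.get_image(name): name is "scene" or "top"; returns (picture, depth): 384x512x3 uint8, red, green, blue; 384x512 float32, m along the optical axis (not along the pixel's ray), 0 where there is no reading.
- imaging.calibration(name): a dict with "camera_matrix" (3x3 intrinsics, pixels), "distortion" ([k1, k2, p1, p2, k3] as OpenCV has them; the pictures are not rectified), "position" and "rotation" of the camera in the world. Camera axes: x right, y down, z forward; pixel columns grow to the right and rows downward; lengths in m; the calibration is good to about 2 mm. A picture is of the moment at which its call begins. calibration takes no time and is no camera call.
A pose or a line that the arm cannot do raises manip.MotionError and nothing moves.
- workorder.close_job(): hands the job in, once; it reports no verdict.
The state is a dict: "time": time; "joint_positions": joint angles; "qvel": joint speeds; "tau": joint torques, N m; "position": TCP position; "eef_rot": TCP orientation; "wrist_force": force on the tool from outside, world axes, zero at the start; "moment": the same for the moment, N m; "finger_gap": finger opening in m.
Only numpy, scipy, OpenCV 4.12 (cv2) and the standard library are available. Lean on these libraries where they do the work, as an engineer would, in place of code of your own. Each camera call takes 0.05 s, during which the arm holds its last target.

## Working session

There is one attempt and no reset: what is moved stays moved. The work goes in short steps, each a Python script; the robot and the scene stay as the last script left them, time stands still between calls to the robot, and variables do not carry over. Pictures are saved under pics/ and viewed, and the job is handed in when it is done.

```bash
mkdir -p pics
python3 - <<'E'
from station import manip, claw, imaging, workorder
import cv2,numpy as np
for n in ("scene","top"):
    p,d=imaging.get_image(n); c=imaging.calibration(n)
    cv2.imwrite(f"pics/{n}0.png",p[:,:,::-1]); np.savez(f"{n}0.npz",p=p,d=d,**{k:np.array(v) for k,v in c.items()})
    print(n,c)
o=manip.get_obs(); print(o["time"],o["position"],o["eef_rot"],o["wrist_force"],o["finger_gap"])
E
```

```text
scene {'camera_matrix': array([[438.96620235,   0.        , 248.19145859],
       [  0.        , 438.96620235, 191.89743769],
       [  0.        ,   0.        ,   1.        ]]), 'distortion': array([-0.03343598,  0.        ,  0.        ,  0.        ,  0.        ]), 'position': array([-0.1288037 ,  0.44384348,  0.78862527]), 'rotation': array([[-0.54269122, -0.53183056,  0.6501096 ],
       [-0.83980161,  0.32991667, -0.4311476 ],
       [ 0.01481548, -0.7799431 , -0.62567504]])}
top {'camera_matrix': array([[366.75718932,   0.        , 254.75788235],
       [  0.        , 366.75718932, 188.62280313],
       [  0.        ,   0.        ,   1.        ]]), 'distortion': array([-0.02722057,  0.        ,  0.        ,  0.        ,  0.        ]), 'position': array([0.37074749, 0.00810319, 0.97255996]), 'rotation': array([[-0.02226904, -0.98149495,  0.19018871],
       [-0.99965659,  0.01923198, -0.01779969],
       [ 0.0138126 , -0.19051978, -0.98158618]])}
0.1 [ 0.19084224 -0.5685673   0.23023176] [[ 3.18197569e-01 -9.48024315e-01 -4.54128556e-04]
 [-9.48022728e-01 -3.18197869e-01  1.73869255e-03]
 [-1.79282555e-03 -1.22723549e-04 -9.99998385e-01]] [ 0.02718944  0.5135663  -0.93254826] 0.08566613907835272
```

View pics/scene0.png

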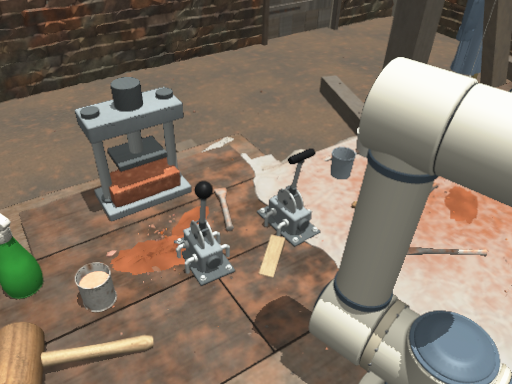

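View pics/top0.png

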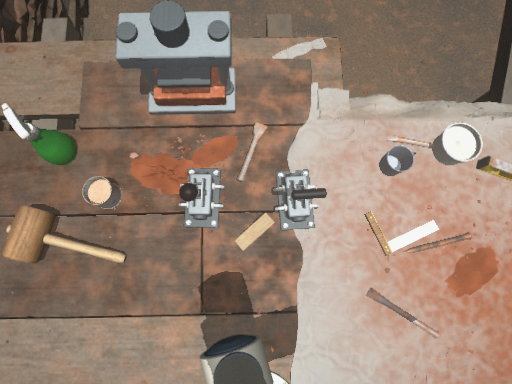

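The scene view shows the crossbar grip at about (301,157) and the ball knob at (204,190). In the top view they are at about (308,193) and (189,192). I'll segment the dark parts and triangulate.

```bash
cat > h.py <<'E'
import numpy as np,cv2
def load(n):return np.load(n)
def ray(z,uv):
    q=cv2.undistortPoints(np.array(uv,float).reshape(-1,1,2),z["camera_matrix"],z["distortion"]).reshape(-1,2)
    r=np.c_[q,np.ones(len(q))]@z["rotation"].T
    return z["position"],r   # depth*r + pos
def pt(z,uv,d):
    c,r=ray(z,uv); return c+r*np.array(d).reshape(-1,1)
def onz(z,uv,h):
    c,r=ray(z,uv); return c+r*((h-c[2])/r[:,2])[:,None]
def tri(z1,a,z2,b):
    c1,r1=ray(z1,[a]);c2,r2=ray(z2,[b]);A=np.c_[r1[0],-r2[0]]
    s=np.linalg.lstsq(A,c2-c1,rcond=None)[0]
    p,q=c1+s[0]*r1[0],c2+s[1]*r2[0]; return (p+q)/2,np.linalg.norm(p-q)
E
python3 - <<'E'
from h import *
for n,boxes in (("scene0",[(270,140,330,180),(190,175,220,205)]),("top0",[(265,180,335,205),(175,178,205,208)])):
    z=load(n+".npz")
    for (x0,y0,x1,y1) in boxes:
        m=(z["p"].max(2)<60).astype(np.uint8); k=np.zeros_like(m);k[y0:y1,x0:x1]=m[y0:y1,x0:x1]
        N,l,s,c=cv2.connectedComponentsWithStats(k)
        for i in range(1,N):
            if s[i,4]<20: continue
            v,u=np.nonzero(l==i); d=z["d"][v,u]; P=pt(z,np.c_[u,v],d)
            w=P[d>0]
            print(n,s[i],c[i],cv2.minAreaRect(np.c_[u,v].astype(np.float32)),"P med",np.median(w,0).round(3),"zmax",np.percentile(w[:,2],[5,50,95]).round(3))
t=load("top0.npz")["p"][150:240,170:340,::-1]; cv2.imwrite("pics/topc.png",cv2.resize(t,None,fx=4.5,fy=4.5,interpolation=cv2.INTER_CUBIC))
s=load("scene0.npz")["p"][135:255,240:340,::-1]; cv2.imwrite("pics/scc.png",cv2.resize(s,None,fx=5,fy=5,interpolation=cv2.INTER_CUBIC)[:600])
E
```

```text
scene0 [288 149  27  15 208] [300.92788462 156.39423077] ((301.5473327636719, 157.31362915039062), (10.076925277709961, 27.076927185058594), 67.38013458251953) P med [ 0.495 -0.112  0.232] zmax [0.22  0.232 0.237]
scene0 [195 181  18  20 237] [203.10548523 190.29957806] ((203.00001525878906, 190.00003051757812), (16.970561981201172, 16.970561981201172), 45.0) P med [0.5   0.137 0.235] zmax [0.214 0.235 0.245]
top0 [180 184  17  17 130] [188.6 192.5] ((188.0, 192.0), (16.0, 16.0), 90.0) P med [0.506 0.128 0.239] zmax [0.232 0.239 0.245]
```

View pics/topc.png

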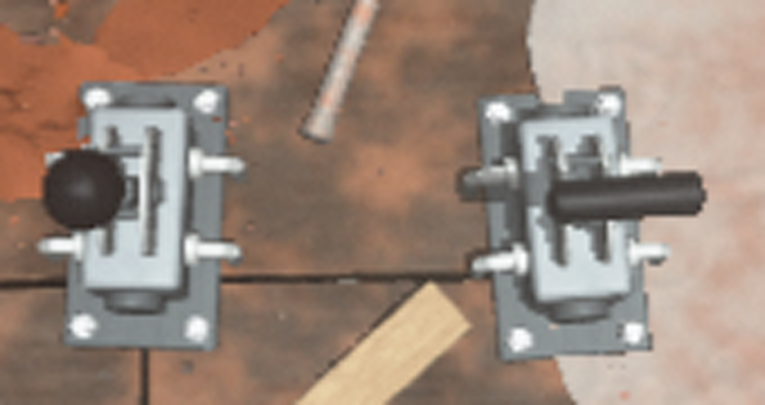

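View pics/scc.png

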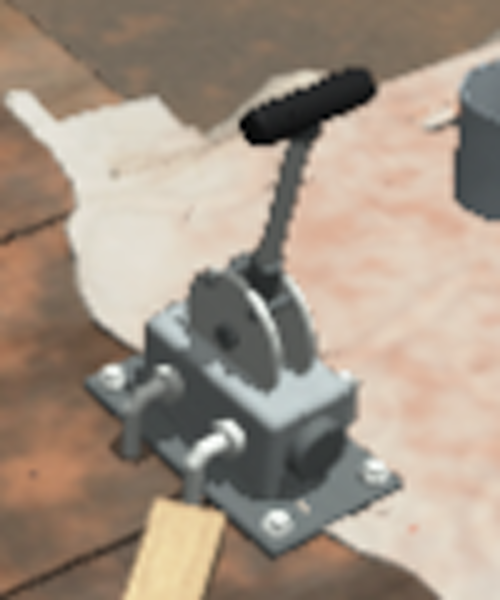

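The crossbar spans about (292,194) to (327,192) in the top view. The foot plate corners are clear there too, so I can compute the valve axis, the pivot and the grip.

Run:
```python
from h import *
S=load("scene0.npz");T=load("top0.npz")
g,e=tri(S,(301.3,156.6),T,(309.5,193.1)); print("grip",g,e)
cr=np.array([(480,98),(625,90),(648,347),(503,358)])/4.5+[170,150]
f=onz(T,cr,0.010); print(f.round(4)); print([np.linalg.norm(f[i]-f[(i+1)%4]).round(4) for i in range(4)])
c=f.mean(0); print("centre",c); 
x=(f[0]+f[1]-f[2]-f[3])[:2]; x/=np.linalg.norm(x); print("yaw plate",np.arctan2(x[1],x[0]))
w=(f[1]+f[2]-f[0]-f[3])[:2]; print("yaw from width",np.arctan2(w[0],-w[1]))
print("bar ends top z=.225",onz(T,[(292.2,193.8),(326.7,192.2)],.225))
cs=np.array([(400,482),(275,557),(85,382)])/5+[240,135]; print("scene corners",onz(S,cs,.01).round(4))
d=g[:2]-c[:2]; print("along",d@x,"lat",d@[-x[1],x[0]],"tilt",np.arcsin(d@x/.15))
k,e=tri(S,(203.1,190),T,(188.4,192.2));print("knob",k,e)
```

```text
grip [ 0.50390939 -0.11971308  0.2228888 ] 0.0010907908967542445
[[ 0.6024 -0.0695  0.01  ]
 [ 0.6057 -0.1571  0.01  ]
 [ 0.4512 -0.1628  0.01  ]
 [ 0.4466 -0.0777  0.01  ]]
[np.float64(0.0876), np.float64(0.1547), np.float64(0.0852), np.float64(0.156)]
centre [ 0.52647806 -0.1167782   0.01      ]
yaw plate 0.04476784543402263
yaw from width 0.04556397330827604
bar ends top z=.225 [[ 0.50313286 -0.08287295  0.225     ]
 [ 0.50508004 -0.15494751  0.225     ]]
scene corners [[ 0.4475 -0.1613  0.01  ]
 [ 0.4393 -0.0743  0.01  ]
 [ 0.5974 -0.0674  0.01  ]]
along -0.022677398305071882 lat -0.0019219221025330484 tilt -0.15176457067904156
knob [0.51039727 0.13162411 0.22579566] 0.0006256436150540772
```

Checks:
- **Plate:** it measures about 156 x 86 mm, with yaw about 0.045.
- **Bar:** 72 mm long against the stated 70, at z = 0.223, which fits a lever angle of about 0.27.
- **Triangulation:** the residual is about 1 mm.

Next I'll shut the fingers and come in behind the bar.

```bash
cat >> h.py <<'E'
a=0.045
X=np.array([np.cos(a),np.sin(a),0])
R=np.c_[[np.sin(a),-np.cos(a),0],-X,[0,0,-1]]
C=np.array([0.525,-0.1175,0])
def P(s,z): return C+X*s+np.array([0,0,z])
E
python3 - <<'E'
from h import *
from station import manip, claw, imaging
claw.set_gripper(0.0,60)
manip.move_pose([.36,-.22,.30],R)
manip.move_pose(P(-.075,.26),R)
manip.movel(P(-.075,.208),0.15)
o=manip.get_obs(); print(o["time"],o["position"],o["wrist_force"],o["finger_gap"])
for n in("scene","top"):
    p,d=imaging.get_image(n); cv2.imwrite(f"pics/{n}1.png",p[:,:,::-1])
E
```

```text
3.4417 [ 0.44979652 -0.12171552  0.20878168] [-0.10665907  0.24334423 -0.45551452] -0.00029371453018738227
```

View pics/scene1.png

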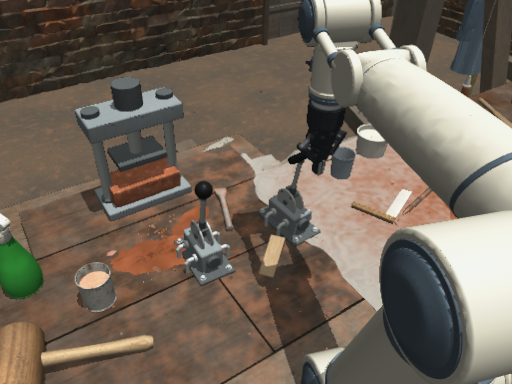

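The shut fingers are behind the bar, at about (315,165) in the scene view, and the ball lever hasn't moved. I'll push in steps and watch the force.

Run:
```python
from h import *
from station import manip, claw, imaging
for s in [-.05,-.03,-.01,0,.006,.012,.018,.024,.029,.034]:
    manip.movel(P(s,.207),0.06)
    o=manip.get_obs(); print(s,round(o["time"],2),((o["position"]-C)@X).round(4),o["position"][2].round(4),o["wrist_force"].round(1))
    if np.linalg.norm(o["wrist_force"])>45: print("stop"); break
for n in("scene","top"):
    p,d=imaging.get_image(n); cv2.imwrite(f"pics/{n}2.png",p[:,:,::-1])
```

```text
-0.05 4.11 -0.0499 0.2067 [-0.8 -0.3  0.4]
-0.03 4.59 -0.0297 0.2067 [ 0.1 -0.4  0.4]
-0.01 5.08 -0.0097 0.2067 [ 0.2  0.4 -0.3]
0 5.39 0.0004 0.2069 [-0.8  0.5 -0.5]
0.006 5.64 0.005 0.2068 [-5.9  1.1  0.5]
0.012 5.89 0.0108 0.2063 [-6.6  0.2 -0.1]
0.018 6.14 0.0172 0.2058 [-4.5 -0.3 -4. ]
0.024 6.39 0.0247 0.2075 [-0.6 -0.3  0.5]
0.029 6.64 0.0294 0.2075 [ 0.4  0.1 -0.3]
0.034 6.89 0.0342 0.207 [-0.1 -0.6 -0.5]
```

View pics/scene2.png

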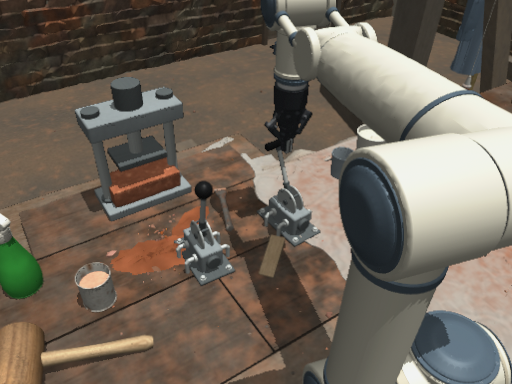

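The force rose to about 7 N and fell to zero as the push passed about s = 0.02, which is the crest. In the picture the lever leans forward, with its grip near (283,147). I'll back off and measure the grip again.

Run:
```python
from h import *
from station import manip, claw, imaging
manip.movel(P(-.03,.207),0.12)
manip.movel(P(-.075,.26),0.2)
manip.move_pose([.30,-.36,.30],R)
o=manip.get_obs(); print(o["time"],o["position"],o["wrist_force"])
for n in("scene","top"):
    p,d=imaging.get_image(n); c=imaging.calibration(n); cv2.imwrite(f"pics/{n}3.png",p[:,:,::-1]); np.savez(f"{n}3.npz",p=p,d=d,**{k:np.array(v) for k,v in c.items()})
S=load("scene3.npz");T=load("top3.npz")
for z,bs in((S,[(250,120,320,175),(190,175,220,205)]),(T,[(275,150,340,205),(175,178,205,208)])):
  for x0,y0,x1,y1 in bs:
    k=np.zeros((384,512),np.uint8);k[y0:y1,x0:x1]=(z["p"].max(2)<60)[y0:y1,x0:x1]
    N,l,s,c=cv2.connectedComponentsWithStats(k)
    for i in range(1,N):
        if s[i,4]>20:
            v,u=np.nonzero(l==i);print(s[i],c[i].round(1),np.median(pt(z,np.c_[u,v],z["d"][v,u]),0).round(3))
a=cv2.resize(S["p"][120:240,180:340,::-1],(640,480)[0:2]); cv2.imwrite("pics/s3c.png",a)
a=cv2.resize(T["p"][140:240,170:340,::-1],(765,450)); cv2.imwrite("pics/t3c.png",a)
```

```text
9.275 [ 0.3006742  -0.35947128  0.29914297] [ 0.12999048 -0.06453035  0.70168942]
[265 136  25  16 188] [277.  143.5] [ 0.581 -0.108  0.221]
[195 181  18  20 256] [203.1 190.2] [0.5   0.136 0.234]
[180 184  17  17 123] [188.6 193.1] [0.505 0.128 0.239]
```

View pics/s3c.png

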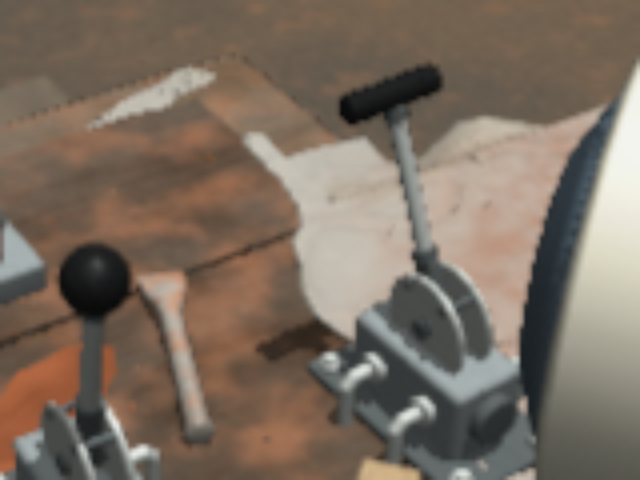

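View pics/t3c.png

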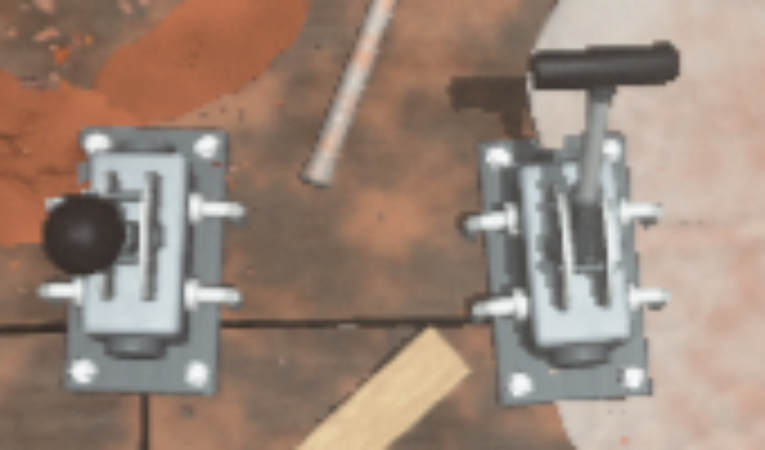

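The lever now leans clearly forward. The grip is at about (277,144) in the scene view and (304,154) in the top view, and the knob is unchanged. I'll triangulate the final angle.

Run:
```python
from h import *
S=load("scene3.npz");T=load("top3.npz")
g,e=tri(S,(277.2,143.7),T,(304.4,154.2)); s=(g-C)@X
print(g,e,s,"angle",.425+np.arcsin(s/.15),"atan",.425+np.arctan2(s,g[2]-.078))
g0=np.array([0.5039,-.1197,.2229]);print("chord",np.linalg.norm(g-g0))
```

```text
[ 0.5911621  -0.11497987  0.21210272] 0.0013891238179072304 0.06620848707424974 angle 0.8821470534382483 atan 0.8836067615111888
chord 0.08805415693249448
```

The measured angle is 0.88 ± 0.03, so the lever is at the 0.85 end stop to within measurement error. The arm is clear, so I'm handing in.

Run:
```python
from station import manip, workorder
print(workorder.close_job(), manip.get_obs()["time"])
```

```text
the job is handed in; nothing more can be done
the job is handed in; nothing more can be done
```

I pushed the crossbar lever forward through its detent with the shut fingers. I then backed the arm clear and handed the job in at about 9.3 s on the robot's clock; no verdict is reported.

- **Push:** the sampled force peaked at about 7 N, against the stated 10 N for the detent. It fell to zero where the crest was expected, so the lever snapped ahead of the fingers.
- **Crossbar lever:** after backing off, the grip measured (0.591, -0.115, 0.212). That gives an angle of about 0.88 rad, 0.03 above the 0.85 end stop. I put the difference down to a few mm of error in the valve origin.
- **Ball knob:** it stayed within 1 pixel in both views, so within about 2 mm of where it started.
- **Arm at hand-in:** it was clear of both valves, with wrist force under 1 N.
- **Other mismatch:** the foot plate measured about 156 x 86 mm against the stated 160 x 90 mm, because I assumed its top was 10 mm high.

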